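# Dock the catch box and run the hand mill clear

## Robot

A 6-joint arm with a two-finger parallel gripper is mounted at the origin on a cart in front of the work surface, level with it; the furniture and walls round the work are solid. World frame = base frame: x ahead of the robot, y to its left, z up, the work surface at z = 0. Lengths are in m, angles in rad, forces in N, time in s.
With the tool pointing down it reaches from about 0.275 to 1 m from the base axis. Payload 8.4 kg.
Tool frame: the origin (TCP) lies on the centre line of the jaws, within the pads' length; the fingertips stand 17 mm ahead of it and the grasp point (between the pads) lies 2 mm behind it (bot.tcp_to_tips is the z of the fingertips in the tool frame, in m); z points along the fingers, y is the line along which they close (so a half turn about z gives the same grasp; the last joint's range is limited). The gripper opens to 85 mm and grips with 20 to 120 N. Pads are 22 mm wide; open, the fingers measure 114 mm over their backs; the gripper's body (76 mm by 85 mm) begins 54 mm behind the grasp point. The pads swing forward as they close: fully open they stand 13 mm farther back than shut.
Start: joints at [1.174, 0.353, 1.633, -0, 1.155, -0.002], TCP at [0.24, 0.577, 0.248] pointing down, gripper open.
Joint ranges: [-2.63, 2.63], [-0.92, 2.1], [0.06, 2.66], [-1.3, 4.44], [0, 2.69], [-3.02, 3.02]. Speed limits (rad/s): [2.22, 2.22, 2.79, 3.14, 3.14, 3.14].

## Interface

Orientations are given as a unit quaternion [x, y, z, w].
In Python, from workcell import bot gives the robot as it stands. Calls block until the motion is done:
- bot.reach(position, orientation): joint-space move of the TCP to a pose.
- bot.servo_line(position, ori=None, velocity=0.15): straight line of the TCP; ori=None keeps the orientation; velocity is the mean speed in m/s.
- bot.goto_joints(angles): joint-space move.
- bot.move_gripper(opening, strength=None): finger opening in m; strength is the grip in N (None keeps the last); returns when the fingers have stopped.
- bot.dwell(seconds).
- bot.solve_ik(position, orientation): joint angles nearest the present ones, or None.
- bot.get_obs(): the state.
- bot.read_camera(name): name is "scene" or "top"; returns a dict with "frame" (420x560x3 uint8, red, green, blue), "intrinsics" (3x3 intrinsics, pixels), "view" (4x4, takes a point from world to camera coordinates). Camera axes: x right, y down, z forward; pixel columns grow to the right and rows downward; lengths in m; the calibration is good to about 2 mm. A picture is of the moment at which its call begins. There is no depth.
A pose or a line that the arm cannot do raises bot.IKError and nothing moves.
- bot.hand_in(): hands the job in; it is judged then, once.
The state is a dict: "time_s": time; "joint_pos": joint angles; "joint_vel": joint speeds; "joint_efforts": joint torques, N m; "position": TCP position; "orientation": TCP orientation; "wrist_force": force on the tool from outside, world axes, zero at the start; "ft_torque": the same for the moment, N m; "gripper_width": finger opening in m; "grip_force": force on a finger pad.
Only numpy, scipy, OpenCV 4.12 (cv2) and the standard library are available. Lean on these libraries where they do the work, as an engineer would, in place of code of your own. Each camera call takes 0.05 s, during which the arm holds its last target. There are 200 camera calls.

## Task

The hand mill has been cleaned: pick up the catch box that stands on end, lower it gently onto its base on the worktop well short of the mill and let go, then take it again another way, such as by its raised end tab, and bring it, low end first, between the mill's guides until it is flush against the mill under the spout. Then hold the crank knob and turn the crank two full turns clockwise seen from above, at a steady pace of about four seconds a turn right through the heavy half of each turn, neither letting it run back nor race ahead, and leave the arm pointing straight back from the spout again. Let go of everything, do not let the box topple, and leave the other things where they stand.

Things in the scene. Friction and masses are not known exactly. Their poses are not given: they have to be found in the camera images.
- catch_box: White open metal box 140 long, 60 wide, 60 high (mm), walls 5, about 0.3 kg; starts standing on its tab end. Origin: centre of the 60x60 section on the tab end's outer face. z runs along its length to the plain docking end (up at the start); x points out of the open mouth (base at x=-30, rim at +30); y across (flanks at +-30). Lying on its base, x points up and the origin is 30 above the worktop.
- catch_dock (a point): Centre of the outside of the box's plain docking (low) end, at [0, 0, 140] mm of catch_box, same axes.
- catch_tab (a point): Middle of the raised tab, at [43, 0, 6] mm of catch_box, same axes. The tab end wall is 12 mm thick (along z), 60 wide, and rises 25 mm above the box's rim, to x=+55 mm (85 mm above the base); free on both sides, so with the box on its base it can be pinched from above along the box's length.
- mill: Hand mill fixed to the worktop: grey housing, steel dome 162 mm high and 104 across, crank on top. Origin on the worktop below the crank axis, z up, x backwards, away from the spout. Flat docking face at x=-55 mm. Two guide cheeks, 34 high, reach out to x=-99 and leave a lane of y=+-36; a spout 44 wide overhangs it to x=-105, underside 79 or more above the worktop. Foot back to x=+75.
- mill_face (a point): Centre of the docking area on the mill's docking face, at [-55, 0, 30] mm of mill, same axes. The box is flush when catch_dock meets it.
- crank (a joint): Crank angle (rad) about the mill's vertical axis, growing clockwise from above; 0, 6.283 and 12.566 with the arm straight back along the mill's x. Starts within 0.4 of 0. A weight inside resists the first half of each turn (up to 0.5 Nm at a quarter turn) and drives the second half; 0.2 Nm friction besides (11 N at the knob). Let go within 0.35 of a full turn it stays; elsewhere it runs.
- crank_knob (a point): Middle of the upright wooden knob on the crank's end, 65 mm from the crank axis, 213 mm above the worktop; 26 mm across, 50 tall, this point 27 above its foot. It spins freely on its pin, so it can be held without turning the gripper. The crank arm's top is 179 mm above the worktop; nothing on the mill is higher than the knob.
- tin: Bystander: small tin, 57 mm across, 72 mm high; origin at the centre of its underside.
- tape_roll: Bystander: roll of tape lying flat, 96 mm across, 48 mm high; origin at the centre of its underside.
- jar: Bystander: pickle jar, 91 mm across, 137 mm high, beyond the mill; origin at the centre of its underside.
- spice: Bystander: spice jar, 46 mm across, 106 mm high, beside the mill's lane on the far side; origin at the centre of its underside.
- salt: Bystander: salt shaker, 44 mm across, 90 mm high, beside the mill on the near side; origin at the centre of its underside.
- gas_hob: Two-burner gas hob, fixed, at the left behind the box: 385 mm deep (x) by 612 mm wide (y), about 80 mm high with grates to 120 mm; knobs stick out of its front. Origin at the centre of its underside, axes as the world's. Keep box and fingers clear of it.
- tumbler: Bystander: steel tumbler, 73 mm across, 96 mm high; origin at the centre of its underside.

How it is judged:
By the outcome, as a careful person would: the job done as asked, in the order asked, and still so for the second after the job is handed in, with the robot touching nothing.
It also fails if it takes over 72 s, if anything falls off the work surface, if the arm or the gripper's body presses on something with over 40 N, if the wrist force passes 120 N, or if a joint passes its speed limit or range.

## Working session

There is one attempt and no reset: what is moved stays moved. The work goes in short steps, each a Python script; the robot and the scene stay as the last script left them, time stands still between calls to the robot, and variables do not carry over. Pictures are saved under pics/ and viewed, at most 10 in all, crops included, and the job is handed in when it is done.

```bash
ls; mkdir -p pics; python3 - <<'E'
from workcell import bot
import cv2,numpy as np
for n in("scene","top"):
    c=bot.read_camera(n); cv2.imwrite(f"pics/{n}0.png",c["frame"][:,:,::-1]); np.savez(f"{n}.npz",K=c["intrinsics"],V=c["view"])
    print(c["intrinsics"],np.round(np.linalg.inv(c["view"]),3))
o=bot.get_obs(); print(o, bot.tcp_to_tips)
E
```

```text
pics
workcell.py
[[464.03865421   0.         266.68086766]
 [  0.         464.03865421 203.85445903]
 [  0.           0.           1.        ]] [[ 0.74  -0.37   0.562 -0.296]
 [-0.673 -0.383  0.633 -0.937]
 [-0.019 -0.847 -0.532  0.924]
 [ 0.     0.     0.     1.   ]]
[[512.40246665   0.         286.9269009 ]
 [  0.         512.40246665 208.60036036]
 [  0.           0.           1.        ]] [[ 0.426 -0.822  0.377 -0.044]
 [-0.905 -0.384  0.185 -0.291]
 [-0.007 -0.42  -0.907  1.582]
 [ 0.     0.     0.     1.   ]]
{'time_s': 0.1, 'joint_pos': array([ 1.17361713e+00,  3.53572088e-01,  1.63406283e+00,  1.60931705e-05,
        1.15520356e+00, -2.37707243e-03]), 'joint_vel': array([ 0.00060601, -0.00136342, -0.00130717, -0.00055382,  0.00091055,
        0.00090988]), 'joint_efforts': array([ 1.05092728e-03, -6.06350255e+01, -3.42818499e+01,  1.03202681e-04,
        4.11343121e-03,  3.82809858e-06]), 'position': array([0.24021515, 0.57655074, 0.24763968]), 'orientation': array([ 1.96124683e-01,  9.80578768e-01, -6.09062045e-04, -1.30831274e-04]), 'wrist_force': array([-0.78337172, -0.45948112,  0.19855798]), 'ft_torque': array([ 0.06698194,  0.00430347, -0.00643659]), 'grip_force': 0.0, 'gripper_width': 0.08517496053204109} 0.017
```

View pics/scene0.png

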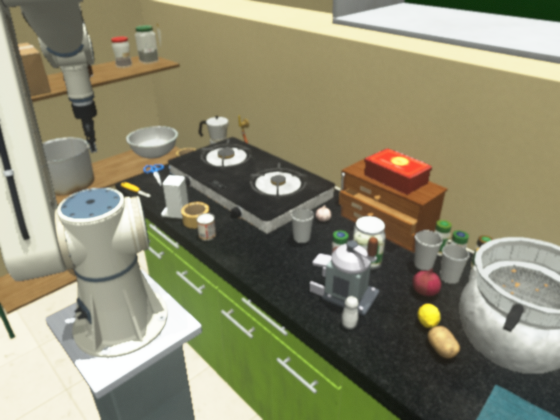

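View pics/top0.png

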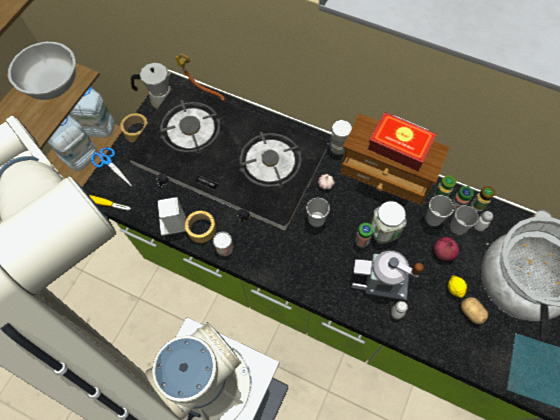

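The scene view shows the box standing near (175,197), the tape at (195,213), the tin at (206,227), the tumbler at (302,225) and the mill at (348,275). In the top view the box is at (171,215), the mill dome at (390,267) and the knob at (418,269). Next I'll zoom in on the box and mill in both views.

```bash
python3 - <<'E'
import cv2,numpy as np
s=cv2.imread("pics/scene0.png");t=cv2.imread("pics/top0.png")
def cr(i,x,y,w=80,h=60):
    c=cv2.resize(i[y:y+h,x:x+w],(400,300),interpolation=cv2.INTER_CUBIC)
    for k in range(0,w,10):cv2.putText(c,str(x+k),(k*5,8),0,.3,(0,255,255));cv2.line(c,(k*5,8),(k*5,14),(0,255,255))
    for k in range(0,h,10):cv2.putText(c,str(y+k),(0,k*5+4),0,.3,(0,255,255))
    return c
cv2.imwrite("pics/z0.png",np.vstack([np.hstack([cr(t,150,190),cr(t,345,240)]),np.hstack([cr(s,150,170),cr(s,305,228,)])]))
E
```

```text
(no output)
```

View pics/z0.png

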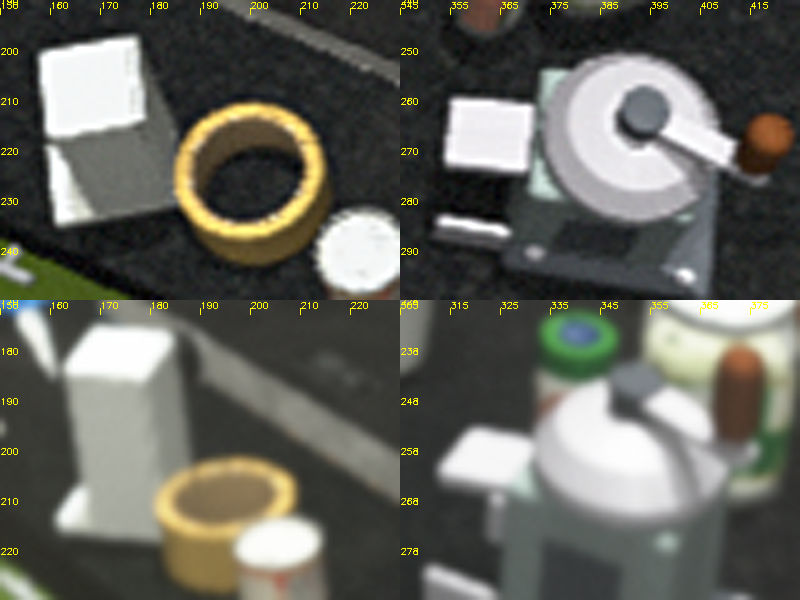

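```bash
cat > h.py <<'E'
import numpy as np,cv2
C={n:dict(np.load(n+".npz")) for n in("scene","top")}
def ray(n,p):
    K,V=C[n]["K"],C[n]["V"];R=V[:3,:3];d=R.T@np.linalg.solve(K,[p[0],p[1],1.]);return -R.T@V[:3,3],d
def pl(n,p,z):
    o,d=ray(n,p);return (o+d*(z-o[2])/d[2])
def tri(pt,ps):
    (a,u),(b,v)=ray("top",pt),ray("scene",ps);M=np.stack([u,-v],1);k=np.linalg.lstsq(M,b-a,rcond=None)[0]
    p,q=a+u*k[0],b+v*k[1];return (p+q)/2,np.linalg.norm(p-q)
def proj(n,P):
    K,V=C[n]["K"],C[n]["V"];q=K@(V[:3,:3]@np.array(P)+V[:3,3]);return q[:2]/q[2]
E
python3 - <<'E'
from h import *
np.set_printoptions(precision=4,suppress=True)
def T(n,roi,thr,s=255,pick=None):
    im=cv2.imread(f"pics/{n}0.png");x,y,w,h=roi
    hsv=cv2.cvtColor(im,cv2.COLOR_BGR2HSV)[y:y+h,x:x+w]
    m=((hsv[:,:,2]>thr)&(hsv[:,:,1]<s)).astype(np.uint8)
    cs=cv2.findContours(m,0,cv2.CHAIN_APPROX_NONE)[0];c=max(cs,key=cv2.contourArea)+np.array([x,y])
    return c
print("box top")
c=T("top",(152,192,34,34),190,40)
h=c[:,0,:].astype(float)
P=np.array([pl("top",p,.14)[:2] for p in h]).astype(np.float32)
print(cv2.minAreaRect(P))
print([pl("top",p,.14)[:2] for p in[(157.7,200.8),(177.7,197.2),(179.2,211.5),(159.5,217.5)]])
print("box scene top",[pl("scene",p,.14)[:2] for p in[(163.2,184.5),(169,175.2),(185,176),(178.7,186)]])
print("tab top view z12",[pl("top",p,.012)[:2] for p in[(159.5,218),(161.5,234.7)]],"tab scene",[pl("scene",p,.012)[:2] for p in[(161,214)]], "bottoms",[pl("top",p,0)[:2] for p in[(185,231.5),(162,235)]])
print("hub",tri((393.8,262),(352,243)),"knobtop",tri((419,265.5),(373.3,239.3)),pl("top",(419,265.5),.236))
print("spout corners")
c=T("top",(350,256,24,22),200,40);P=c[:,0,:].astype(float)
for z in(.085,.095):print(cv2.minAreaRect(np.array([pl("top",p,z)[:2] for p in P],np.float32)))
print([tri(*q) for q in[((355,259.6),(320,254.2)),((353.6,273.2),(313.3,261.5))]])
print("foot edge",[pl("top",p,.01)[:2] for p in[(366,293.3),(407,299.6)]])
print("cheek",[pl("top",p,.034)[:2] for p in[(352.4,284),(367,287)]])
E
```

```text
box top
((0.4051661491394043, 0.34131625294685364), (0.0596236027777195, 0.06069500744342804), 36.66374206542969)
[array([0.4098, 0.3812]), array([0.4472, 0.3307]), array([0.4064, 0.3015]), array([0.363 , 0.3463])]
box scene top [array([0.361 , 0.3352]), array([0.4116, 0.3787]), array([0.4492, 0.3338]), array([0.3937, 0.2891])]
tab top view z12 [array([0.3975, 0.4019]), array([0.3484, 0.3645])] tab scene [array([0.3479, 0.3619])] bottoms [array([0.3946, 0.3042]), array([0.3512, 0.3674])]
hub (array([ 0.5154, -0.3556,  0.1849]), np.float64(0.0018779051778686367)) knobtop (array([ 0.5158, -0.4192,  0.2311]), np.float64(0.0003959044475908633)) [ 0.514  -0.4188  0.236 ]
spout corners
((0.5007075667381287, -0.27679282426834106), (0.04162846505641937, 0.04826231673359871), 18.40679168701172)
((0.4970724582672119, -0.2768856883049011), (0.041350480169057846, 0.04793999344110489), 18.40679931640625)
[(array([ 0.5117, -0.2503,  0.0889]), np.float64(0.004140450594185191)), (array([ 0.4685, -0.2632,  0.0938]), np.float64(0.005423959354808749))]
foot edge [array([ 0.4504, -0.3199]), array([ 0.4858, -0.443 ])]
cheek [array([ 0.4525, -0.2703]), array([ 0.4628, -0.3149])]
```

```bash
cat >> h.py <<'E'
from scipy.spatial.transform import Rotation as Rn
XM=np.array([np.cos(np.radians(-75)),np.sin(np.radians(-75)),0]);HUB=np.array([.5154,-.3556,0])
UP=np.array([0,0,1.])
def boxR(X,Z): return np.stack([X,np.cross(Z,X),Z],1)
def toolq(RB,a,s):   # tool z in box frame (-sin a,0,-cos a), y = s*box y
    a=np.radians(a);z=np.array([-np.sin(a),0,-np.cos(a)]);y=np.array([0,s,0.])
    return Rn.from_matrix(RB@np.stack([np.cross(y,z),y,z],1)).as_quat()
R0=boxR(np.array([-.6,.8,0]),UP); O0=np.array([.4045,.3395,0])
R1=boxR(UP,XM)
def O1(gap): return HUB-XM*(.055+gap+.14)+[0,0,.03]
E
python3 - <<'E'
from h import *
from workcell import bot
np.set_printoptions(precision=2,suppress=True)
for n,pt,z in[("tumbler",(317.5,206),.096),("tape",(200,225),.048),("tin",(223,239),.072),("spice",(365,230),.106),("salt",(399,305),.09),("jar",(390,214),.137)]: print(n,pl("top",pt,z))
print(bot.get_obs()["time_s"])
for s in(1,-1):
  for a in(45,55,65,75,85):
    g=np.array([.010,0,.075]);q=toolq(R0,a,s);zt=Rn.from_quat(q).apply([0,0,1])
    P=O0+R0@g
    r=[bot.solve_ik(p,q) for p in(P-zt*.1,P,P+[0,0,.12])]
    q1=toolq(R1,a,s);P1=O1(.2)+R1@g
    r+=[bot.solve_ik(p,q1) for p in(P1+[0,0,.1],P1)]
    print(s,a,*["None" if k is None else k for k in r])
E
```

```text
tumbler [ 0.62 -0.07  0.1 ]
tape [0.42 0.25 0.05]
tin [0.4  0.16 0.07]
spice [ 0.61 -0.24  0.11]
salt [ 0.43 -0.42  0.09]
jar [ 0.68 -0.29  0.14]
0.1
1 45 [ 1.21  0.59  1.76 -0.66  1.34 -2.23] [ 1.11  0.67  1.85 -0.75  1.17 -2.17] [ 1.11  0.48  1.82 -0.71  1.34 -2.32] [-0.5   0.53  1.91  0.55  1.35  2.07] [-0.5   0.7   1.92  0.58  1.19  1.97]
1 55 [ 1.28  0.71  1.71 -0.73  1.47 -2.14] [ 1.17  0.75  1.81 -0.82  1.31 -2.08] [ 1.17  0.56  1.8  -0.8   1.45 -2.23] [-0.44  0.43  1.96  0.48  1.21  2.16] [-0.44  0.61  1.99  0.53  1.04  2.05]
1 65 [ 1.32  0.82  1.65 -0.79  1.59 -2.07] [ 1.21  0.85  1.77 -0.88  1.45 -2.01] [ 1.21  0.65  1.78 -0.87  1.57 -2.16] [-0.37  0.35  2.01  0.4   1.08  2.27] [-0.37  0.53  2.05  0.46  0.89  2.16]
1 75 [ 1.35  0.95  1.59 -0.84  1.71 -2.02] [ 1.23  0.95  1.72 -0.93  1.59 -1.96] [ 1.23  0.75  1.75 -0.94  1.68 -2.09] [-0.28  0.28  2.06  0.27  0.96  2.43] [-0.28  0.46  2.11  0.34  0.74  2.33]
1 85 [ 1.36  1.07  1.53 -0.89  1.84 -1.98] [ 1.24  1.05  1.67 -0.98  1.72 -1.92] [ 1.24  0.84  1.73 -1.    1.8  -2.04] [-0.17  0.23  2.1   0.11  0.85  2.64] [-0.17  0.42 
[... 304 characters left out ...]
 1.17  0.56  1.8  -0.8   1.45  0.91] [-0.44  0.43  1.96  0.48  1.21 -0.99] [-0.44  0.61  1.99  0.53  1.04 -1.09]
-1 65 [ 1.32  0.82  1.65 -0.79  1.59  1.07] [ 1.21  0.85  1.77 -0.88  1.45  1.13] [ 1.21  0.65  1.78 -0.87  1.57  0.98] [-0.37  0.35  2.01  0.4   1.08 -0.87] [-0.37  0.53  2.05  0.46  0.89 -0.98]
-1 75 [ 1.35  0.95  1.59 -0.84  1.71  1.12] [ 1.23  0.95  1.72 -0.93  1.59  1.18] [ 1.23  0.75  1.75 -0.94  1.68  1.05] [-0.28  0.28  2.06  0.27  0.96 -0.72] [-0.28  0.46  2.11  0.34  0.74 -0.81]
-1 85 [ 1.36  1.07  1.53 -0.89  1.84  1.16] [ 1.24  1.05  1.67 -0.98  1.72  1.22] [ 1.24  0.84  1.73 -1.    1.8   1.1 ] [-0.17  0.23  2.1   0.11  0.85 -0.5 ] [-0.17  0.42  2.16  0.14  0.61 -0.55]
```

```bash
python3 - <<'E'
from h import *
from workcell import bot
np.set_printoptions(precision=3,suppress=True)
a,s=60,-1;g=np.array([.010,0,.085]);q=toolq(R0,a,s);zt=Rn.from_quat(q).apply([0,0,1]);P=O0+R0@g
def st(m): o=bot.get_obs();print(m,round(o["time_s"],2),o["position"],o["wrist_force"],o["gripper_width"],o["grip_force"])
bot.reach(P-zt*.11,q);st("pre")
bot.servo_line(P,velocity=.1);st("in")
bot.move_gripper(.05,40);st("grip")
bot.servo_line(P+[0,0,.03],velocity=.1);st("lift")
bot.servo_line(P+[0,0,.15],velocity=.15);st("lift2")
for n in("scene","top"):cv2.imwrite(f"pics/{n}1.png",bot.read_camera(n)["frame"][:,:,::-1])
t=cv2.imread("pics/top1.png")[120:330,80:360];u=cv2.imread("pics/scene1.png")[100:310,80:360]
cv2.imwrite("pics/z1.png",np.hstack([cv2.resize(k,(400,300),interpolation=3) for k in(t,u)]))
E
```

```text
pre 1.07 [0.341 0.424 0.14 ] [-0.615  0.948  0.164] 0.08578352270162788 0.0
in 2.32 [0.398 0.348 0.085] [-0.469 -0.13  -0.589] 0.0852551603391807 0.0
grip 2.67 [0.399 0.348 0.085] [-0.559  2.045  2.973] 0.05956089041663878 47.365127205848694
lift 3.12 [0.398 0.348 0.115] [-0.15   0.093 -3.192] 0.05976892493174697 47.182772755622864
lift2 4.07 [0.398 0.347 0.234] [-0.243  0.33  -2.383] 0.05951031498570505 47.18185007572174
```

View pics/z1.png

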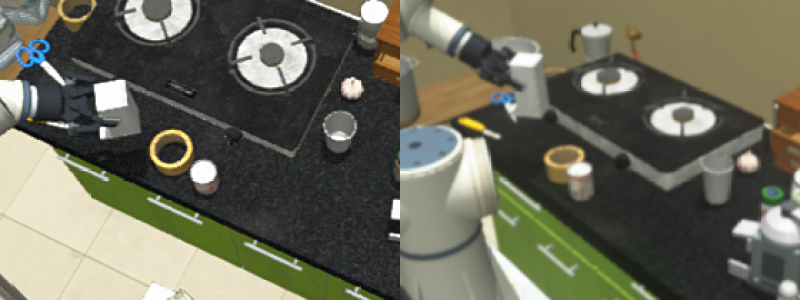

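The box is held upright (left crop, near (115,105)), and the tape and tin haven't moved. Next I'll turn it and lower it onto its base.

```bash
python3 - <<'E'
from h import *
from workcell import bot
np.set_printoptions(precision=3,suppress=True)
a,s=60,-1;g=np.array([.010,0,.085]);q=toolq(R1,a,s);P=O1(.2)+R1@g;zt=Rn.from_quat(q).apply([0,0,1])
def st(m): o=bot.get_obs();print(m,round(o["time_s"],2),o["position"],o["wrist_force"],o["ft_torque"],o["gripper_width"]);return o
p=bot.get_obs()["position"]
bot.servo_line(p+[-.02,0,.05],velocity=.15)
bot.reach(P+[0,0,.22],q);st("above")
bot.servo_line(P+[0,0,.03],velocity=.15);o=st("near");f0=o["wrist_force"][2]
bot.servo_line(P+[0,0,.006],velocity=.05)
for dz in np.arange(.005,-.005,-.001):
    bot.servo_line(P+[0,0,dz],velocity=.02);o=bot.get_obs()
    print(dz,o["wrist_force"][2])
    if o["wrist_force"][2]>f0+2.5:break
st("down")
bot.move_gripper(.085);st("open")
bot.servo_line(bot.get_obs()["position"]-zt*.13,velocity=.15);st("out")
for n in("scene","top"):cv2.imwrite(f"pics/{n}2.png",bot.read_camera(n)["frame"][:,:,::-1])
t=cv2.imread("pics/top2.png")[180:300,250:410];u=cv2.imread("pics/scene2.png")[180:300,230:390]
cv2.imwrite("pics/z2.png",np.hstack([cv2.resize(k,(400,300),interpolation=3) for k in(t,u)]))
E
```

```text
above 6.67 [ 0.435 -0.056  0.26 ] [ 0.257  0.028 -2.847] [-0.538 -0.091  0.023] 0.059976877891464796
near 8.08 [ 0.436 -0.056  0.071] [ 0.314 -0.03  -3.12 ] [-0.524 -0.147  0.002] 0.05933957152266923
0.005 -2.8764890566971126
0.004 -2.777048689650468
0.003 -3.244247571656013
0.002 -2.6234583138527885
0.001 -2.346404278789646
0.0 -1.8931742299595782
-0.001 -2.2391046018945295
-0.002 9.29453780518579
down 10.72 [ 0.435 -0.056  0.039] [-1.26  -2.712  9.295] [0.107 0.284 0.112] 0.059690479902189265
open 11.09 [ 0.435 -0.056  0.038] [-0.405  0.562  0.524] [-0.185 -0.039 -0.036] 0.08512867779851069
out 12.11 [ 0.451 -0.118  0.15 ] [-0.714 -0.171  1.108] [-0.243 -0.059  0.016] 0.08495175516725632
```

View pics/z2.png

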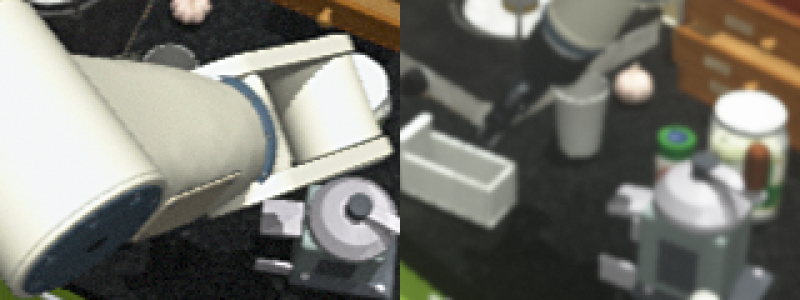

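The box lies on its base (scene crop, tab on the left, docking end at about (490,190)), clear of the mill. I'll move the arm aside and measure the box and mill again.

```bash
python3 - <<'E'
from h import *
from workcell import bot
p=bot.get_obs()["position"];bot.servo_line(p+[0,0,.15],velocity=.3)
j=bot.get_obs()["joint_pos"].copy();j[0]=1.;bot.goto_joints(j);print(bot.get_obs()["time_s"])
for n in("scene","top"):cv2.imwrite(f"pics/{n}3.png",bot.read_camera(n)["frame"][:,:,::-1])
t=cv2.imread("pics/top3.png");u=cv2.imread("pics/scene3.png")
def cr(i,x,y,w,h,k):
    c=cv2.resize(i[y:y+h,x:x+w],(w*k,h*k),interpolation=cv2.INTER_CUBIC)
    for a in range(0,w,10):cv2.putText(c,str(x+a),(a*k,8),0,.3,(0,255,255));cv2.line(c,(a*k,8),(a*k,14),(0,255,255))
    for a in range(0,h,10):cv2.putText(c,str(y+a),(0,a*k+4),0,.3,(0,255,255))
    return c
# predicted projections: hub, mill features, box corners
def dot(i,n,P,x,y,k,col): q=proj(n,P);cv2.circle(i,(int((q[0]+.5-x)*k),int((q[1]+.5-y)*k)),2,col,-1)
A=cr(t,290,230,135,80,5.92 and 6)[:, :800];B=cr(u,235,215,135,80,6)[:, :800]
YM=np.cross(UP,XM)
feats=[(75,y,10) for y in(-50,50)]+[(-105,y,88) for y in(-22,22)]+[(-99,y,34) for y in(-36,36)]+[(-55,y,34) for y in(-36,36)]+[(0,0,185)]
O=O1(.2)
bx=[(x,y,z) for x,z in((30,140),(-30,140),(55,0),(55,12)) for y in(-30,30)]
for im,n,x,y in((A,"top",290,230),(B,"scene",235,215)):
    for f in feats: dot(im,n,HUB+np.array([XM,YM,UP]).T@(np.array(f)/1000),x,y,6,(0,0,255))
    for f in bx: dot(im,n,O+R1@(np.array(f)/1000),x,y,6,(0,255,0))
cv2.imwrite("pics/z3a.png",A);cv2.imwrite("pics/z3b.png",B)
E
```

```text
15.1417
```

View pics/z3a.png

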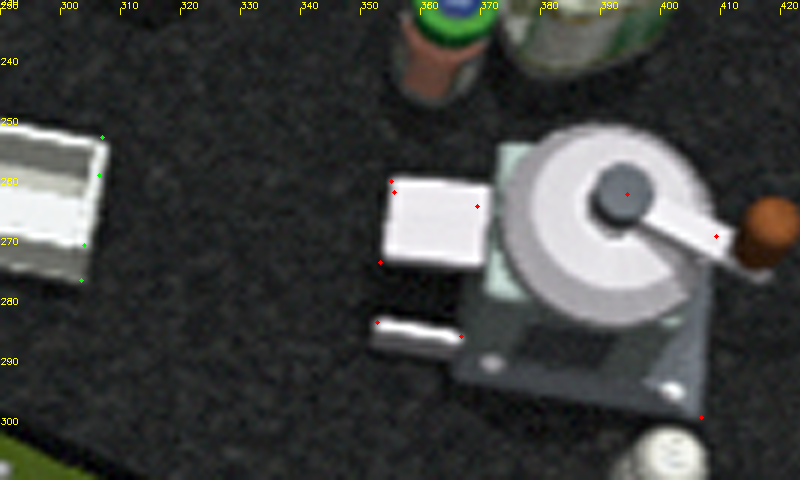

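View pics/z3b.png

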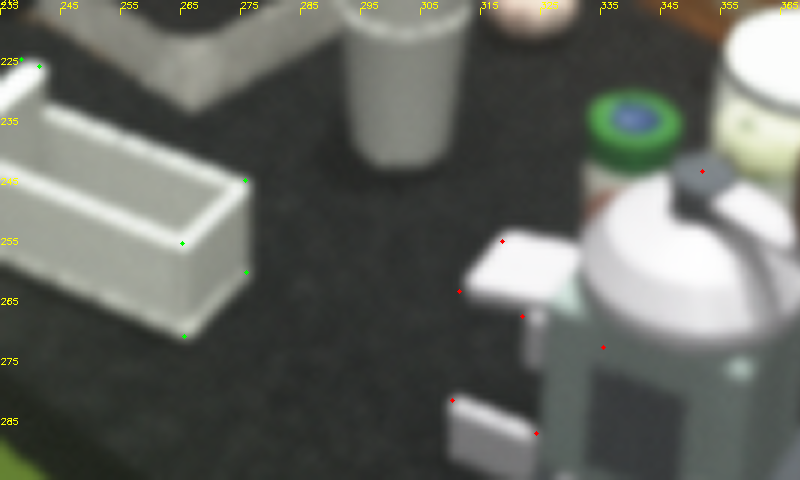

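The red mill and green box projections match both views to about 1 px: spout front (354,260)-(353,273), cheek (352,284), box docking end (276,245). My poses are good, so I'll grip the tab and dock the box.

```bash
python3 - <<'E'
from h import *
from workcell import bot
np.set_printoptions(precision=3,suppress=True)
def st(m): o=bot.get_obs();print(m,round(o["time_s"],2),o["position"],o["wrist_force"],o["gripper_width"]);return o
c=[]
for s in(1,-1):
    z=-UP;y=s*XM;q=Rn.from_matrix(np.stack([np.cross(y,z),y,z],1)).as_quat()
    j=bot.solve_ik(O1(.2)+R1@[.045,0,.006]+[0,0,.12],q);j2=bot.solve_ik(O1(0)+R1@[.045,0,.006],q)
    print(s,j,j2)
    if j is not None and j2 is not None:c.append((max(abs(j[5]),abs(j2[5])),s,q))
_,s,q=min(c,key=lambda k:k[0])
T=lambda gap,dz=0:O1(gap)+R1@[.045,0,.008]+[0,0,dz]
bot.reach(T(.2,.12),q);st("above")
bot.move_gripper(.06)
bot.servo_line(T(.2,.03),velocity=.15);bot.servo_line(T(.2),velocity=.06);st("at")
bot.move_gripper(.005,30);o=st("grip")
g0=o["position"];
bot.servo_line(T(.06),velocity=.1);st("60")
bot.servo_line(T(.012),velocity=.05);o=st("12");f0=o["wrist_force"]@XM
for gap in np.arange(.010,-.012,-.002):
    bot.servo_line(T(gap),velocity=.03);o=bot.get_obs();f=o["wrist_force"]@XM;print(round(gap,4),round(f,2),round(float((HUB-o["position"])@XM),4))
    if f<f0-7:break
o=st("end")
for n in("scene","top"):cv2.imwrite(f"pics/{n}4.png",bot.read_camera(n)["frame"][:,:,::-1])
t=cv2.imread("pics/top4.png")[220:310,290:430];u=cv2.imread("pics/scene4.png")[220:310,260:400]
cv2.imwrite("pics/z4.png",np.hstack([cv2.resize(k,(400,257),interpolation=3) for k in(t,u)]))
E
```

```text
1 [ 0.045  0.09   2.113 -0.     0.939  1.354] [-0.358  0.404  2.036 -0.     0.701  0.951]
-1 [ 0.045  0.09   2.113 -0.     0.939 -1.788] [-0.358  0.404  2.036 -0.     0.701 -2.191]
above 17.15 [0.415 0.019 0.195] [-0.311 -0.199 -0.323] 0.08473234340687924
at 18.93 [0.415 0.018 0.075] [0.4   0.519 0.01 ] 0.059927145037261396
grip 19.42 [0.415 0.018 0.075] [-0.131 -0.061  5.91 ] 0.011632246085381295
60 20.97 [ 0.452 -0.117  0.075] [-1.469  2.019  6.301] 0.011621910375251558
12 22.07 [ 0.464 -0.163  0.075] [-1.016  3.645  6.393] 0.011729011391017478
0.01 -4.21 0.1975
0.008 -4.7 0.1955
0.006 -4.95 0.1935
0.004 -4.71 0.1915
0.002 -12.56 0.1908
end 23.32 [ 0.466 -0.171  0.075] [-2.781 12.255 12.822] 0.011425928609410956
```

View pics/z4.png

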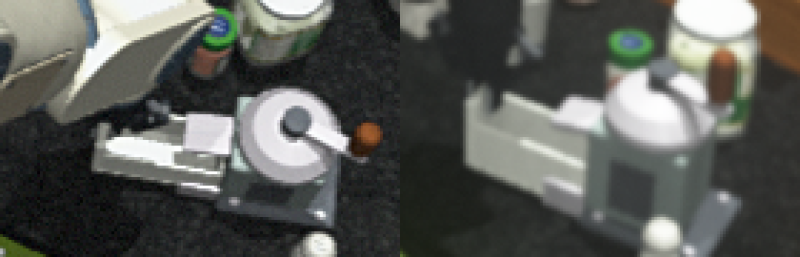

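The box lies straight in the lane under the spout, and contact came within 1–3 mm of the expected face. I'll press it slightly, let go, and time a short arc in the air above the knob.

```bash
python3 - <<'E'
from h import *
from workcell import bot
np.set_printoptions(precision=3,suppress=True)
def st(m): o=bot.get_obs();print(m,round(o["time_s"],2),o["position"],o["wrist_force"],o["gripper_width"],o["grip_force"]);return o
bot.move_gripper(.07)
bot.servo_line(knob(.256,.211),velocity=.12);st("at")
bot.move_gripper(.015,70);o=st("grip")
for n in("scene","top"):cv2.imwrite(f"pics/{n}6.png",bot.read_camera(n)["frame"][:,:,::-1])
im=[cv2.imread(f"pics/{n}.png") for n in("top5","scene5","top6","scene6")]
cs=[(330,225),(290,215),(330,225),(290,215)]
z=[cv2.resize(i[y:y+90,x:x+120],(400,300),interpolation=3) for i,(x,y) in zip(im,cs)]
cv2.imwrite("pics/z6.png",np.vstack([np.hstack(z[:2]),np.hstack(z[2:])]))
E
```

```text
at 31.15 [ 0.516 -0.421  0.211] [-0.548 -1.066  0.085] 0.07016541234171048 0.0
grip 31.63 [ 0.516 -0.421  0.212] [-0.404  0.462  5.29 ] 0.024169563186077794 68.44172190874815
```

View pics/z6.png

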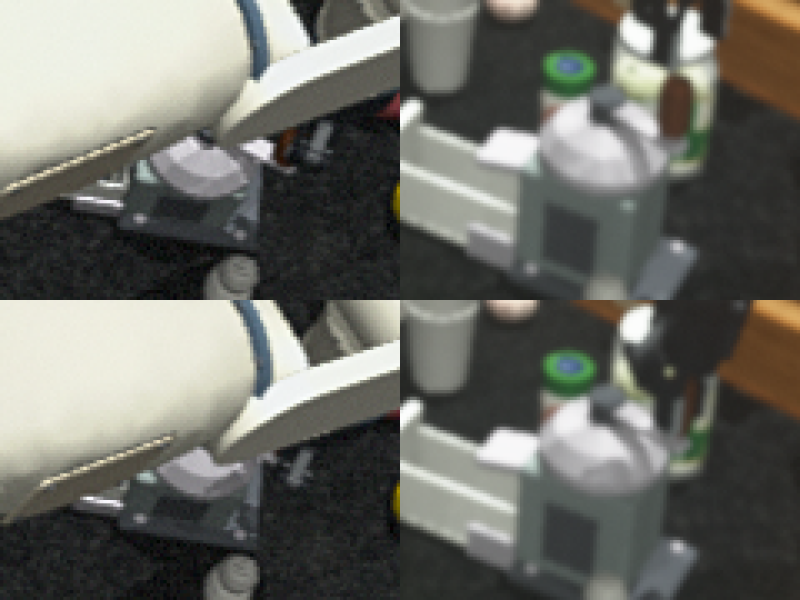

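The box sits against the housing and the knob is held between the pads (lower right, near (690,400)). Now I'll turn the crank, with an abort on high force.

```bash
cat > crank.py <<'E'
from h import *
from workcell import bot
import sys
def run(th0,n,off=np.zeros(3),N=24,start=.256,T=.37):
    ths=np.linspace(start,4*np.pi,N+1);k0=int(th0)
    for k in range(k0+1,k0+n+1):
        th=ths[k];p=knob(th,.211);r=(p-HUB)*[1,1,0];r/=np.linalg.norm(r)
        p=p+r*(.0008 if k<N else 0)+off
        d=np.linalg.norm(p-bot.get_obs()["position"])
        bot.servo_line(p,velocity=d/(T-.15));o=bot.get_obs();F=o["wrist_force"];c=o["position"]-HUB
        tan=np.cross(r,UP)
        print(k,round(o["time_s"],2),"th %.2f/%.2f"%((np.radians(-75)-np.arctan2(c[1],c[0]))%(2*np.pi),th%(2*np.pi)),"r %.4f Fr %.1f Ft %.1f Fz %.1f"%(np.hypot(*c[:2]),F@r,F@tan,F[2]),round(o["gripper_width"],4))
        if np.linalg.norm(F)>60: print("STOP");break
E
python3 -c "
from crank import *
run(0,7)"
```

```text
1 32.1 th 0.76/0.77 r 0.0641 Fr -10.2 Ft -3.3 Fz 5.5 0.0244
2 32.47 th 1.26/1.28 r 0.0631 Fr -12.9 Ft -5.2 Fz -2.0 0.0244
3 32.83 th 1.78/1.79 r 0.0625 Fr -13.6 Ft -4.8 Fz -4.5 0.0239
4 33.2 th 2.31/2.31 r 0.0627 Fr -12.8 Ft -2.7 Fz -2.5 0.024
5 33.58 th 2.84/2.82 r 0.0635 Fr -7.7 Ft 0.4 Fz 0.3 0.0243
6 33.96 th 3.37/3.33 r 0.0647 Fr -3.7 Ft 4.9 Fz 3.0 0.024
7 34.34 th 3.89/3.85 r 0.0661 Fr 1.6 Ft 7.3 Fz 2.3 0.0246
```

Forces are low. The radii show the real axis is about 2 mm further in +x, so I'll apply that and finish without a pause.

```bash
python3 -c "
from crank import *
run(7,17,np.array([.0018,0,0]))"
```

```text
8 34.73 th 4.43/4.36 r 0.0674 Fr -1.8 Ft 9.9 Fz 2.2 0.0241
9 35.12 th 4.93/4.87 r 0.0679 Fr -1.9 Ft 9.6 Fz 4.3 0.0242
10 35.52 th 5.42/5.39 r 0.0677 Fr -1.7 Ft 9.4 Fz 7.7 0.024
11 35.91 th 5.91/5.90 r 0.0670 Fr -2.5 Ft 4.8 Fz 11.2 0.0239
12 36.29 th 0.12/0.13 r 0.0658 Fr -5.1 Ft 2.1 Fz 10.2 0.0242
13 36.67 th 0.62/0.64 r 0.0645 Fr -6.5 Ft -2.3 Fz 7.9 0.0247
14 37.04 th 1.12/1.15 r 0.0632 Fr -7.9 Ft -3.7 Fz 3.8 0.0241
15 37.41 th 1.64/1.67 r 0.0625 Fr -8.6 Ft -4.7 Fz 1.2 0.0243
16 37.77 th 2.18/2.18 r 0.0624 Fr -6.5 Ft -4.2 Fz 3.9 0.0242
17 38.14 th 2.72/2.69 r 0.0631 Fr -4.1 Ft -1.0 Fz 6.0 0.0243
18 38.52 th 3.25/3.21 r 0.0644 Fr -1.7 Ft 3.8 Fz 6.4 0.0243
19 38.9 th 3.78/3.72 r 0.0658 Fr 0.3 Ft 7.7 Fz 4.5 0.0241
20 39.28 th 4.30/4.23 r 0.0670 Fr 0.8 Ft 9.9 Fz 3.4 0.0241
21 39.67 th 4.80/4.74 r 0.0678 Fr 2.3 Ft 10.6 Fz 4.4 0.0243
22 40.07 th 5.30/5.26 r 0.0678 Fr 1.4 Ft 10.0 Fz 7.3 0.024
23 40.46 th 5.79/5.77 r 0.0672 Fr -0.4 Ft 5.6 Fz 9.9 0.0242
24 40.85 th 0.00/0.00 r 0.0660 Fr -1.1 Ft 2.6 Fz 10.0 0.0241
```

```bash
python3 - <<'E'
from h import *
from workcell import bot
np.set_printoptions(precision=3,suppress=True)
bot.move_gripper(.065)
p=bot.get_obs()["position"];bot.servo_line(p+[0,0,.1],velocity=.15)
j=bot.get_obs()["joint_pos"].copy();j[0]=1.;bot.goto_joints(j);o=bot.get_obs();print(o["time_s"],o["wrist_force"])
z=[]
for n,x,y in(("top",290,200),("scene",255,190)):
    f=bot.read_camera(n)["frame"][:,:,::-1].copy();cv2.imwrite(f"pics/{n}7.png",f)
    k=5;c=cv2.resize(f[y:y+120,x:x+160],(800,600),interpolation=3)
    H=HUB+[.0027,0,0];YM=np.cross(UP,XM);O=O1(0)
    for P,col in[(H+XM*.065+UP*.236,(0,0,255)),(H+UP*.185,(0,0,255))]+[(O+R1@np.array(b),(0,255,0)) for b in[(.03,.03,.14),(.03,-.03,.14),(.055,.03,0),(.055,-.03,0),(-.03,.03,0),(-.03,-.03,0)]]:
        q=proj(n,P);cv2.circle(c,(int((q[0]+.5-x)*k),int((q[1]+.5-y)*k)),3,col,-1)
    z.append(cv2.resize(c,(400,300),interpolation=cv2.INTER_AREA) if 0 else c[::1,:][100:600:1][:, :])
cv2.imwrite("pics/z7.png",cv2.resize(np.vstack([z[0][:440],z[1][:440]]),(545,600),interpolation=cv2.INTER_AREA))
E
```

```text
45.625 [ 0.388 -0.136  0.795]
```

View pics/z7.png

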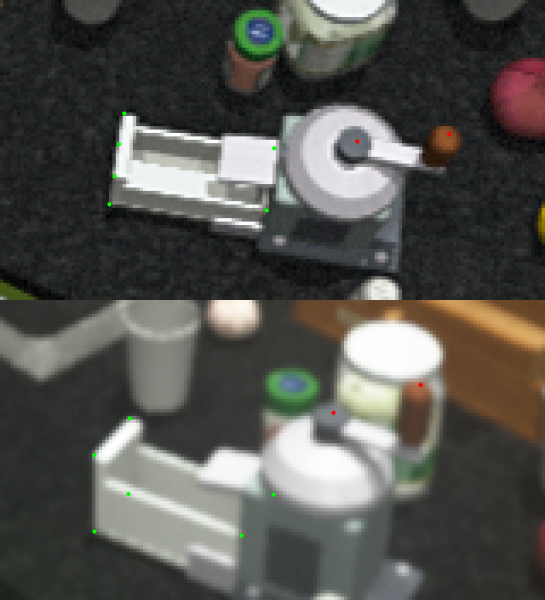

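The final view shows the box tab corners on their predicted flush positions. The crank points straight back within about 1–2 px, and the bystanders in view are where they were.

```bash
python3 -c "
from workcell import bot;print(bot.hand_in())"
```

```text
the job is handed in; nothing more can be done
None
```

I handed the job in at about 46 s: the box was set on its base, re-taken by its tab and docked flush, and the crank was turned two full turns clockwise (about 4.6 s each, in short stop-and-go steps), ending straight back with everything released; no verdict came back.

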